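Clip the hitch pin

ROBOT

A 6-joint arm with a two-finger parallel gripper is mounted at the origin on the work surface. World frame = base frame: x ahead of the robot, y to its left, z up, the work surface at z = 0. Lengths are in m, angles in rad, forces in N, time in s.
With the tool pointing down it reaches from about 0.375 to 0.975 m from the base axis. Payload 3.8 kg.
Tool frame: the origin (TCP) lies between the finger pads; the fingertips stand 19 mm ahead of it and the grasp point (between the pads) is the TCP; z points along the fingers, y is the direction in which the jaws open and shut (so a half turn about z gives the same grasp; the last joint's range is limited). The gripper opens to 88 mm and grips with 3 to 60 N. Pads are 18 mm wide; open, the fingers measure 123 mm over their backs; the gripper's body (75 mm by 187 mm) begins 45 mm behind the grasp point.
Start: joints at [1.211, 0.264, 1.604, -0, 1.274, -0.037], TCP at [0.214, 0.64, 0.258] pointing down, gripper open.
Joint ranges: [-2.63, 2.63], [-0.94, 2.18], [0.31, 2.57], [-1.31, 4.45], [0, 2.66], [-2.55, 2.55]. Speed limits (rad/s): [2.57, 2.57, 3.14, 3.14, 3.14, 3.14].

INTERFACE

Orientations are given as a 3x3 rotation matrix whose columns are the frame's x, y, z axes.
In Python, from rig import monitor, viewer, order gives the robot as it stands.
- The arm moves only by the tool arm_command, never from a script. Its argument "commands" is a list of rows, each a list of 3 entries, a list of its own where there are three numbers: the shift along the tool's x, y, z in mm, then the turn, a rotation vector about the tool's x, y, z in degrees, then the finger opening in mm, from 0 to 88.1. A call has 1 to 8 rows; each row is the pose to reach, as a shift and turn from the pose commanded when the call began, along the tool's axes at that moment; what a row does not reach only later rows make up. A row lasts 1/8 s, in which the tool goes at most 62.5 mm and 10.7 degrees, less where a joint would pass 70% of its speed; a pose out of reach is approached as far as the arm can. A call with a gripper value outside its range is refused whole. The fingers move at their own pace and stop on an object; "grip_force" is the grip in N (left out, the last holds). Time passes only in rows, so rows that repeat a pose let the fingers close. It gives the time, the measured TCP pose, the force and the opening at its end, in the units of the state.
- monitor.get_state(): the state, without advancing time (a new reading comes with each control period).
- viewer.grab_frame(name): name is "scene" or "side" or "wrist"; returns a dict with "image" (384x512x3 uint8, red, green, blue), "depth" (384x512 float32, m along the optical axis (not along the pixel's ray), 0 where there is no reading), "fx", "fy", "cx", "cy" (pixels), "xyz" and "attitude" of the camera in the world. Camera axes: x right, y down, z forward; pixel columns grow to the right and rows downward; lengths in m; the calibration is good to about 2 mm. A picture is of the moment at which its call begins.
- order.close_job(): hands the job in, once; it reports no verdict.
The state is a dict: "t": time; "joints": joint angles; "dq": joint speeds; "effort": joint torques, N m; "ee_pos": TCP position; "tcp_rot": TCP orientation; "ft_force": force on the tool from outside, world axes, zero at the start; "wrist_torque": the same for the moment, N m; "grip_width": opening from 0.0 (shut) to 1.0 (fully open).
Only numpy, scipy, OpenCV 4.12 (cv2) and the standard library are available. Lean on these libraries where they do the work, as an engineer would, in place of code of your own. Each camera call takes 0.05 s, during which the arm holds its last target.

TASK

Make up the trailer hitch pin that lies in the V-blocks: turn it by its T-bar until its cross hole faces straight up, then take from the rack the spring clip whose bow fits this pin and push its straight leg down through the hole, fully home, until the bow has snapped round the pin. Let go and leave it fitted; leave the other two pins in the rack, the jar and the carton where they are.

Things in the scene. Friction and masses are not known exactly. Their poses are not given: they have to be found in the camera images.
- stand: Fixed stand: base plate 110 x 150 x 12 mm (x, y, z), two grey V-blocks 70 mm wide (x), 24 thick (y), 85 high, at y = -48 and +48 mm, 72 mm free between them. Origin: centre of underside, z up. The hitch pin lies along its y axis, centre line 85 mm up, held in the V notches by thin wire straps (tops 108 mm up). Place and yaw vary.
- pin (a joint): Roll (rad) of the steel hitch pin about its centre line (stand's +y): 36 mm in diameter, from y = -118 to +80 mm of the stand. It turns stiffly (0.06 N m) and stays as left. Its round 13 mm cross hole, midway between the V-blocks, is vertical at 0 and at 3.14 (either will do). Stops: -0.7, 3.84.
- hole (a point): Centre of the cross hole, on the pin's centre line, 85 mm above the bench; the hole's mouths are 18 mm from it. z runs along the hole, y along the pin, x parallel to the T-bar. The frame turns with the pin.
- bar_end (a point): End of the T-bar half that starts uppermost, 60 mm from the pin's centre line, at y = -108 mm of the stand. Pin angle 0: it points to the stand's -x; 1.57: up; 3.14: to +x. The T-bar is round, 12 mm thick, 120 long, at right angles to pin and hole: level when the hole faces up. Pinch it near here, fingers closing along the pin. V-block 42 mm away; 44 mm collar on the pin 10 to 16 mm from it.
- rack: Fixed dark wooden base 75 x 240 x 12 mm (x, y, z) with three upright steel tubes at y = -90, 0 and +90 mm: outer diameter 16, inner 10, tops 60 mm above the bench. Origin: centre of underside. Which tube holds which of the three pins varies, as do place and yaw.
- clip: The clip to fit: R-shaped spring cotter of 8 mm steel wire, 122 mm long, 0.1 kg, upright in a tube on its leg's tip, 48 mm deep, 1 mm play all round. Origin: tip of the straight 8 mm leg (last 10 mm: 5 mm round nose); z: up the leg; x: from leg towards bow arm; it is flat in x-z. To fit, its y lies along the pin (bow to either side) and the leg goes straight down the hole.
- seat (a point): Point on the clip's leg 55 mm above its tip: at the hole's centre when fully home. Axes as the clip's. Pushing it home takes about 5 to 15 N; past the halfway point the bow draws it home, then a stop is felt.
- coil (a point): Centre of the clip's top coil, 12 mm in x and 105 mm in z from the leg's tip. The coil is 33 mm in diameter, 15 mm thick along the clip's y: hold it there, fingers closing along y. When home it is 50 mm above the pin's centre line.
- bow (a joint): Opening (rad) of the clip's spring arm about the coil: 0 closed, about 0.1 as its neck rides over the pin; spring 2.2 N m/rad, preload 0.31 N m. The arm bulges round a seat for a 36 mm pin, draws in to a neck 15 mm from the leg's centre line (38 mm above the tip) and flares to 27 mm, 22 mm above the tip.
- wide_clip: Not to be used: a like clip of the same wire, but larger, its bow made for a 54 mm pin (138 mm long, arm out to 35 mm from the leg), upright in another tube. Origin and axes as the clip's. Leave it standing.
- ring_pin: Not to be used: straight 8 mm pin with a closed 44 mm ring on top and no spring arm, 127 mm long, upright in the third tube. Origin at its tip, z up, ring in its x-z plane. Leave it standing.
- jar: Amber glass jar with a steel lid, 64 mm in diameter, 105 mm tall, beside the stand. Origin: centre of underside. Leave it.
- carton: Closed cardboard carton 70 x 110 x 55 mm (x, y, z) beside the rack. Origin: centre of underside. Leave it.
There are look-alikes about, which are no part of the job. What is meant by the stand is not white, and is the larger of those in its own colour.

How it is judged:
On the way:
1. the pin's cross hole faces straight up (within 0.15 rad) (angle between the z axis of hole and the z axis of stand, either way round below 0.15 rad), for 0.2 s.
At the end, for the whole second after the job is handed in: The clip's leg is through the pin's cross hole and fully home (its seat point within 6 mm of the hole's centre, leg within 0.15 rad of the hole's axis), the bow has closed round the pin (opening under 0.05 rad), and the clip is at rest (distance between seat and hole below 0.006 m and angle between the z axis of clip and the z axis of hole, either way round below 0.15 rad and value of joint bow below 0.05 rad and linear speed of clip below 0.03 m/s); the robot touches nothing.
It fails at once if the wide clip is disturbed (more than 25 mm) (distance of wide_clip from where it was at the start of the episode above 0.025 m).
It fails at once if the ring pin is disturbed (more than 25 mm) (distance of ring_pin from where it was at the start of the episode above 0.025 m).
It fails at once if the jar is moved by more than 30 mm (distance of jar from where it was at the start of the episode above 0.03 m).
It fails at once if the carton is moved by more than 30 mm (distance of carton from where it was at the start of the episode above 0.03 m).
It also fails if it takes over 62 s, if anything falls off the work surface, if the arm or the gripper's body presses on something with over 40 N, if the wrist force passes 120 N, or if a joint passes its speed limit or range.

## Working session

There is one attempt and no reset: what is moved stays moved. The work goes in short steps, Python scripts to look and compute and a tool call to move; the robot and the scene stay as the last step left them, time stands still between calls to the robot, and variables do not carry over. Pictures are saved under pics/ and viewed, and the job is handed in when it is done.

Besides the shell and the picture viewer there is one more tool, called after ">>>" as a command line: name --argument value ..., lists and objects as JSON in quotes. arm_command: Moves the arm, as the interface text tells. Its arguments: {"type":"object","properties":{"commands":{"type":"array","items":{"type":"array"}},"grip_force":{"type":"number"}},"required":["commands"]}

```bash
mkdir -p pics; ls
cat > h.py <<'E'
import numpy as np, cv2, pickle
from rig import monitor, viewer, order
def grab(n,tag):
    f=viewer.grab_frame(n); pickle.dump({k:np.array(v) for k,v in f.items()},open(f'{tag}.pkl','wb'))
    cv2.imwrite(f'pics/{tag}.png',cv2.cvtColor(np.array(f['image']),cv2.COLOR_RGB2BGR)); return f
def load(tag): return pickle.load(open(f'{tag}.pkl','rb'))
def cloud(f):
    d=f['depth']; v,u=np.mgrid[:d.shape[0],:d.shape[1]]
    p=np.stack([(u-f['cx'])/f['fx']*d,(v-f['cy'])/f['fy']*d,d],-1)
    w=p@R(f).T+f['xyz']; w[d==0]=np.nan; return w
def R(f): return np.array(f['attitude']).reshape(3,3)
def ray(f,u,v):
    d=R(f)@np.array([(u-f['cx'])/f['fx'],(v-f['cy'])/f['fy'],1]); return np.array(f['xyz']),d/np.linalg.norm(d)
def onplane(f,u,v,z):
    o,d=ray(f,u,v); return o+d*(z-o[2])/d[2]
def proj(f,P):
    c=(np.atleast_2d(P)-f['xyz'])@R(f); return np.c_[c[:,0]/c[:,2]*f['fx']+f['cx'],c[:,1]/c[:,2]*f['fy']+f['cy']]
E
python3 - <<'E'
from h import *
for n in('scene','side','wrist'):
    f=grab(n,n+'0'); print(n,f['xyz'],np.round(f['attitude'],3),f['fx'])
print(monitor.get_state())
E
```

```text
pics
scene [0.9389849  0.51301441 0.82295198] [[-0.728  0.52  -0.447]
 [ 0.686  0.551 -0.476]
 [-0.001 -0.653 -0.758]] 424.8062555455798
side [ 0.37970659 -0.69776189  0.68104064] [[ 0.984 -0.109  0.142]
 [-0.179 -0.609  0.772]
 [ 0.002 -0.785 -0.619]] 366.6101926776372
wrist [0.15135738 0.66086984 0.38265593] [[ 0.317  0.915  0.249]
 [ 0.949 -0.305 -0.086]
 [-0.002  0.264 -0.965]] 266.0084584736126
{'t': 0.15, 'joints': array([ 1.21110127e+00,  2.64578277e-01,  1.60505833e+00, -3.98594341e-06,
        1.27370568e+00, -3.68828906e-02]), 'dq': array([-2.00109856e-03, -1.24550592e-03, -3.34489486e-03,  1.30877264e-05,
        1.05256119e-03, -3.02288715e-03]), 'effort': array([ 1.53060406e-03, -5.02839231e+01, -3.57473445e+01,  7.28621450e-02,
        2.49081315e-02, -1.12604321e-04]), 'ee_pos': array([0.21394217, 0.63964971, 0.25667629]), 'tcp_rot': array([[-9.48347405e-01,  3.17233075e-01, -6.12281130e-04],
       [ 3.17233660e-01,  9.48345991e-01, -1.63899819e-03],
       [ 6.07099193e-05, -1.74857587e-03, -9.99998469e-01]]), 'ft_force': array([0.01036774, 0.77405399, 0.18797887]), 'wrist_torque': array([-0.05767731, -0.03394762,  0.01508025]), 'grip_width': 0.9995702293697135}
```

View pics/scene0.png

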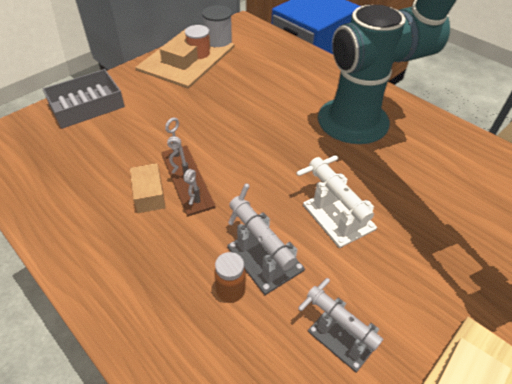

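View pics/side0.png

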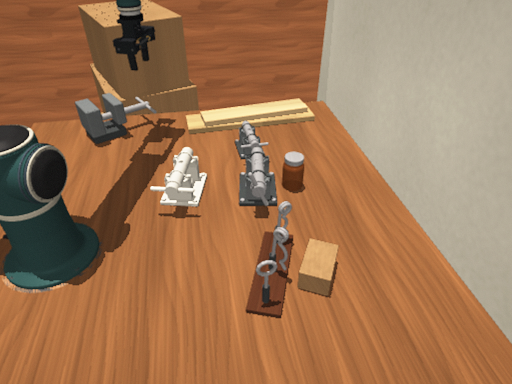

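View pics/wrist0.png

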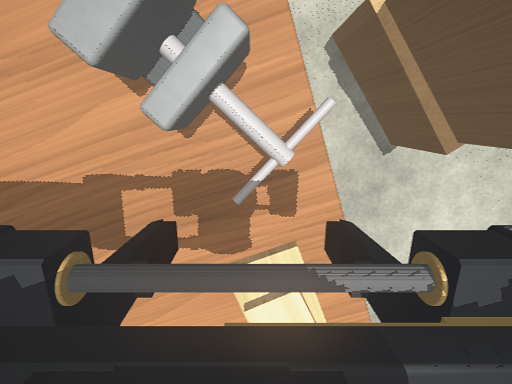

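Candidates for the stand, in scene pixels: white stand (340,205), the large grey one beside the jar (263,240), a small grey one (343,325), plus a grey block-and-rod object at side (110,115). The rack at (187,180) holds the ring, clip and wide clip. I'll measure these and crop in.

Run:
```python
from h import *
f=load('scene0'); s=load('side0')
c=cloud(f); cs=cloud(s)
for nm,u,v in [('big',263,240),('small',343,325),('white',340,205),('rack',187,180),('carton',147,188),('jar',230,262)]:
    print(nm,np.round(c[v,u],3))
for u,v in [(90,118),(115,108),(258,175),(280,235),(318,258)]: print(u,v,np.round(cs[v,u],3))
im=cv2.imread('pics/scene0.png'); 
cv2.imwrite('pics/c1.png',cv2.resize(im[180:310,190:320],None,fx=5,fy=4.6,interpolation=cv2.INTER_CUBIC))
cv2.imwrite('pics/c2.png',cv2.resize(im[100:220,120:230],None,fx=5,fy=5,interpolation=cv2.INTER_CUBIC))
im=cv2.imread('pics/side0.png'); 
cv2.imwrite('pics/c3.png',cv2.resize(im[120:320,230:345],None,fx=3,fy=3,interpolation=cv2.INTER_CUBIC))
```

```text
big [0.559 0.173 0.095]
small [0.573 0.397 0.068]
white [0.302 0.19  0.011]
rack [ 0.58  -0.051  0.118]
carton [ 0.634 -0.149  0.053]
jar [0.65  0.17  0.106]
90 118 [0.032 0.522 0.107]
115 108 [0.111 0.568 0.116]
258 175 [0.534 0.097 0.104]
280 235 [ 0.534 -0.157  0.125]
318 258 [ 0.62  -0.176  0.057]
```

View pics/c1.png

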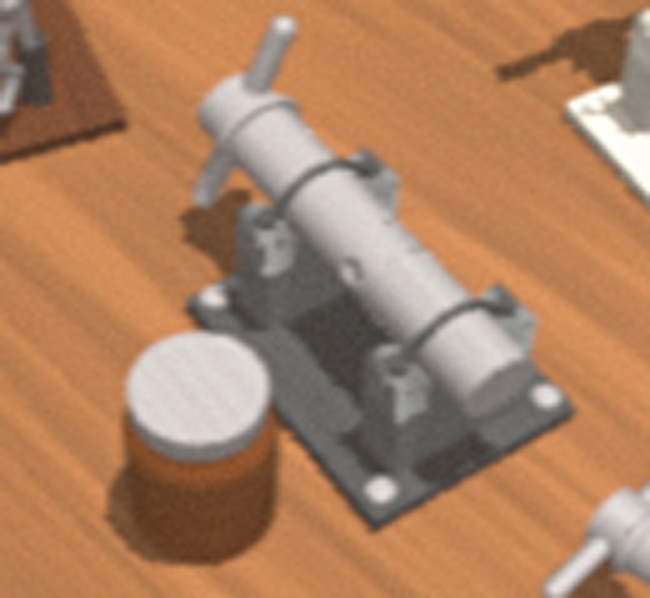

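View pics/c2.png

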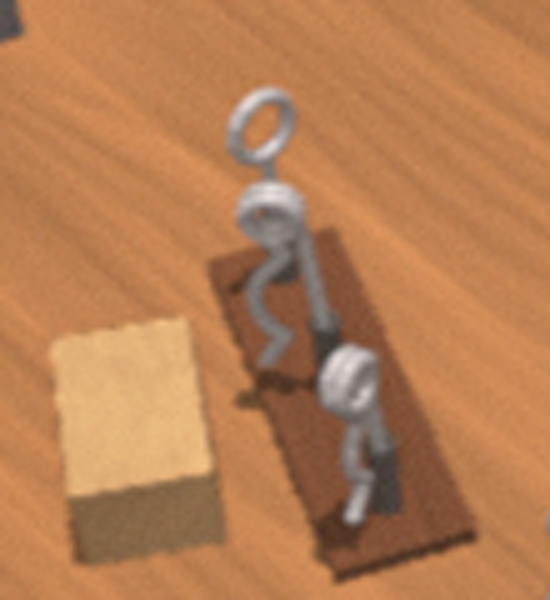

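View pics/c3.png

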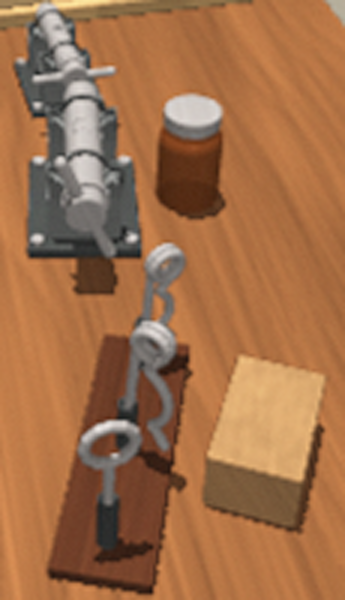

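The crops confirm the large grey stand at scene (263,240), with the cross hole tilted toward +x. In the rack, the ring pin is at the far end, a larger clip in the middle and a smaller one nearest the stand. Next I'll measure the geometry.

Run:
```python
from h import *
f=load('scene0'); s=load('side0')
A=np.concatenate([cloud(f).reshape(-1,3),cloud(s).reshape(-1,3)]); col=np.concatenate([f['image'].reshape(-1,3),s['image'].reshape(-1,3)]).astype(int)
src=np.r_[np.zeros(384*512),np.ones(384*512)]
def rect(m,n):
    for k in(0,1):
        p=A[m&(src==k)]; 
        if len(p)<10: print(n,k,len(p));continue
        r=cv2.minAreaRect((p[:,:2]*1000).astype(np.float32)); print(n,k,len(p),np.round(r[0],1),np.round(r[1],1),round(r[2],2))
near=lambda x,y,r:(np.hypot(A[:,0]-x,A[:,1]-y)<r)
sat=col.max(1)-col.min(1)
rect(near(.54,.16,.12)&(A[:,2]>.008)&(A[:,2]<.016)&(sat<20),'base')
rect(near(.57,-.07,.15)&(A[:,2]>.008)&(A[:,2]<.016)&(col[:,0]<130),'rack')
rect(near(.63,-.14,.09)&(A[:,2]>.05)&(A[:,2]<.06),'carton')
rect(near(.66,.17,.06)&(A[:,2]>.1)&(A[:,2]<.11),'jar')
for k in (0,1):
    p=A[near(.54,.16,.15)&(src==k)&(A[:,2]>.092)&(A[:,2]<.106)&(sat<25)]
    l=cv2.fitLine(p[:,:2].astype(np.float32),cv2.DIST_HUBER,0,.01,.01).ravel(); print('pinline',len(p),l, np.degrees(np.arctan2(l[1],l[0])))
# rack things by height
p=near(.57,-.07,.17)&(A[:,2]>.075)
for k in(0,1):
    q=A[p&(src==k)&(sat<30)]; o=np.argsort(q[:,1])
    Z=cv2.kmeans(q[:,:2].astype(np.float32),3,None,(3,50,1e-5),5,cv2.KMEANS_PP_CENTERS)
    for j in range(3):
        w=q[Z[1].ravel()==j]; print(k,len(w),w.mean(0).round(4),w.max(0).round(4),w.min(0).round(4))
s=load('wrist0'); st=monitor.get_state()
T=st['tcp_rot']; print('camoff',T.T@(s['xyz']-st['ee_pos'])); print((T.T@R(s)).round(3))
```

```text
base 0 1172 [545.1 168.1] [147.7 109.3] 80.73
base 1 400 [545.6 161.4] [144.2 105.3] 81.5
rack 0 561 [ 582.6 -139.5] [178.2 180.9] 67.76
rack 1 1106 [ 555.6 -130.4] [176.  126.4] 69.95
carton 0 919 [ 606.9 -164.3] [112.3 106.8] 60.81
carton 1 1151 [ 623.1 -173.3] [111.8  69.7] 60.92
jar 0 566 [653.8 170.2] [56.8 53.3] 46.72
jar 1 186 [653.  169.5] [57.5 53.9] 53.85
pinline 1694 [0.8935687  0.44892645 0.5969311  0.15840079] 26.674828
pinline 607 [0.22389983 0.9746122  0.54609966 0.12801938] 77.061806
0 166 [ 0.5676 -0.0576  0.1116] [ 0.5835 -0.0474  0.1321] [ 0.5502 -0.0672  0.0751]
0 345 [0.5313 0.0729 0.1026] [0.551  0.0988 0.1417] [0.5017 0.0492 0.0763]
0 200 [ 0.5319 -0.1581  0.1197] [ 0.547  -0.1447  0.1485] [ 0.5051 -0.2277  0.0762]
1 288 [0.5248 0.0617 0.101 ] [0.5509 0.0982 0.142 ] [0.5007 0.0449 0.0751]
1 269 [ 0.5323 -0.1633  0.1206] [ 0.5488 -0.1489  0.1496] [ 0.5183 -0.1764  0.075 ]
1 159 [ 0.5653 -0.0646  0.1113] [ 0.5811 -0.0548  0.1342] [ 0.5517 -0.0726  0.0755]
camoff [ 6.60915070e-02  4.97759471e-05 -1.25975913e-01]
[[ 0.001 -0.965 -0.264]
 [ 1.     0.001 -0.   ]
 [ 0.001 -0.264  0.965]]
```

>>> arm_command --commands '[[[-458,-469,-73],[0,0,-9.2],88],[[-458,-469,-73],[0,0,-9.2],88],[[-458,-469,-73],[0,0,-9.2],88],[[-458,-469,-73],[0,0,-9.2],88],[[-458,-469,-73],[0,0,-9.2],88],[[-458,-469,-73],[0,0,-9.2],88],[[-458,-469,-73],[0,0,-9.2],88],[[-458,-469,-73],[0,0,-9.2],88]]'

```text
t: 1.15
ee_pos: [0.4309, 0.1909, 0.3132]
tcp_rot: [[-0.987, 0.161, 0.0], [0.161, 0.987, 0.0], [-0.0, 0.0, -1.0]]
ft_force: [0.1, 1.2, -0.1]
grip_width: 0.997
```

>>> arm_command --commands '[[[-85,-120,-15],[0,0,0],30],[[-85,-120,-15],[0,0,0],30],[[-85,-120,-15],[0,0,0],30],[[-85,-120,-15],[0,0,0],30],[[-85,-120,-15],[0,0,0],30]]'

```text
t: 1.78
ee_pos: [0.4946, 0.0613, 0.3276]
tcp_rot: [[-0.987, 0.161, -0.001], [0.161, 0.987, 0.0], [0.001, 0.0, -1.0]]
ft_force: [-1.0, -0.5, -0.8]
grip_width: 0.459
```

Run:
```python
from h import *
f=grab('wrist','w1'); st=monitor.get_state(); print(st['t'],st['ee_pos'],st['grip_width'],f['xyz'])
```

```text
1.825 [0.49450864 0.06161694 0.32765978] 0.4110130370913318 [0.42944763 0.0717404  0.45381683]
```

View pics/w1.png

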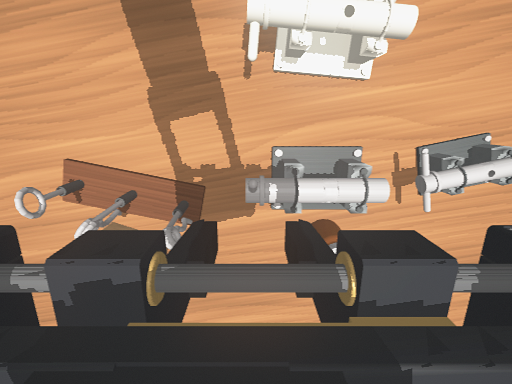

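Run:
```python
from h import *
w=load('w1'); C=cloud(w); col=w['image'].astype(int); sat=col.max(2)-col.min(2)
# pin top ridge from wrist
m=(np.abs(C[...,1]-.16)<.08)&(np.abs(C[...,0]-.545)<.06)
for lo,hi in((.008,.016),):
    p=C[m&(C[...,2]>lo)&(C[...,2]<hi)&(sat<25)]
    r=cv2.minAreaRect((p[:,:2]*1000).astype(np.float32)); print('base',len(p),r)
y=np.array([.160,.987]);y/=np.linalg.norm(y)
P=[];
for t in ('w1','scene0','side0'):
    f=load(t); C=cloud(f).reshape(-1,3); c=f['image'].reshape(-1,3).astype(int)
    q=C[(np.hypot(C[:,0]-.545,C[:,1]-.168)<.16)&((c.max(1)-c.min(1))<30)]
    d=q[:,:2]-[.545,.168]; s=d@y; x=d@[y[1],-y[0]]
    b=(s>-.12)&(s<-.095)&(np.hypot(x,q[:,2]-.085)>.03)&(q[:,2]>.03)&(np.abs(x)<.07)
    print(t,b.sum())
    u=(q[b][:,2]>.085)
    X=x[b];Z=q[b][:,2]-.085; S=s[b]
    if u.sum()>3: print(' up mean',X[u].mean(),Z[u].mean(),S[u].mean(),'zmax',Z.max(), 'ang',np.arctan2(Z[u],-X[u]).mean())
    if (~u).sum()>3: print(' lo mean',X[~u].mean(),Z[~u].mean(),S[~u].mean())
    # pin cyl: fit circle in x,z for |s|<.035
    k=(np.abs(s)<.034)&(q[:,2]>.08)&(np.abs(x)<.03)
    A=np.c_[2*x[k],2*q[k][:,2],np.ones(k.sum())]; 
    from scipy.optimize import least_squares
    g=lambda v:np.hypot(x[k]-v[0]-v[1]*s[k],q[k][:,2]-v[2])-.018
    r=least_squares(g,[0,0,.085],loss='soft_l1',f_scale=.002); print(' cyl',k.sum(),r.x,np.sqrt(np.mean(r.fun**2)))
```

```text
base 2146 ((544.4443359375, 162.51844787597656), (146.02622985839844, 108.2098617553711), 80.74744415283203)
w1 7704
 up mean -0.05409426901049366 0.3146488108594772 -0.10761055833648303 zmax 0.32987914974533344 ang 1.3983384671571824
 cyl 1250 [ 0.00129719 -0.0027849   0.08407306] 0.0013736502717920298
scene0 89
 up mean -0.016874851305205916 0.04263557555866185 -0.10667806536612086 zmax 0.05674742838294551 ang 1.196885244449096
 lo mean 0.018988067839379386 -0.03765787173944709 -0.10613783047219642
 cyl 475 [-0.00101542  0.00388162  0.0842714 ] 0.0014357586942249838
side0 85
 up mean -0.01773987598675983 0.04259331931551137 -0.11291071365409033 zmax 0.05695839879920124 ang 1.1768231193081027
 lo mean 0.01754375323213748 -0.03843364230802833 -0.11361226752423398
 cyl 171 [-0.000791   -0.01192627  0.08602584] 0.0018477849083643855
```

>>> arm_command --commands '[[[-14,2,60],[0,0,0],34],[[-14,2,120],[0,0,0],34],[[-14,2,160],[0,0,0],34],[[-14,2,160],[0,0,0],34]]' --grip_force 8

```text
t: 2.33
ee_pos: [0.5055, 0.0615, 0.1643]
tcp_rot: [[-0.987, 0.159, -0.009], [0.16, 0.987, -0.0], [0.008, -0.002, -1.0]]
ft_force: [0.1, 0.1, -0.0]
grip_width: 0.387
```

Run:
```python
from h import *
f=grab('wrist','w2');grab('side','s2');grab('scene','sc2'); st=monitor.get_state(); print(st['t'],st['ee_pos'],st['grip_width'])
a=cv2.imread('pics/w2.png');b=cv2.imread('pics/s2.png')[100:250,180:330];c=cv2.imread('pics/sc2.png')[150:290,180:320]
cv2.imwrite('pics/m2.png',np.hstack([cv2.resize(b,(400,400)),cv2.resize(c,(400,400))]))
```

```text
2.475 [0.51052387 0.06122621 0.17023032] 0.3843396062233878
```

View pics/w2.png

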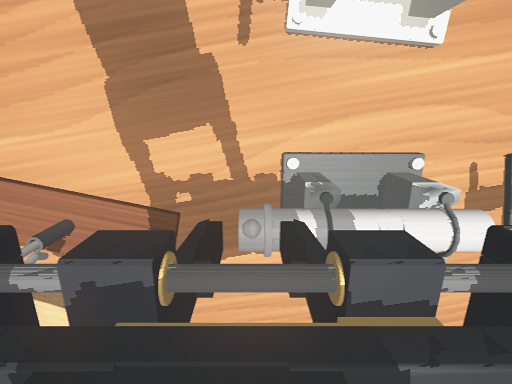

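View pics/m2.png

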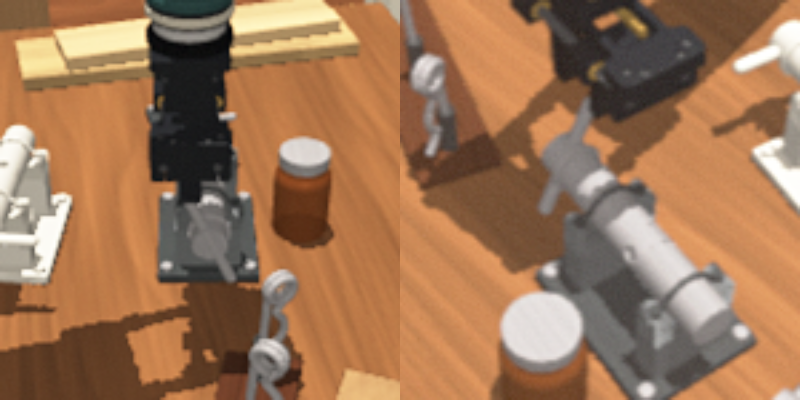

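>>> arm_command --commands '[[[1,0,38],[0,0,0],34],[[1,0,38],[0,0,0],34],[[1,0,38],[0,0,0],8],[[1,0,38],[0,0,0],8],[[1,0,38],[0,0,0],8],[[1,0,38],[0,0,0],8]]' --grip_force 8

```text
t: 3.22
ee_pos: [0.5095, 0.0609, 0.1318]
tcp_rot: [[-0.987, 0.162, 0.003], [0.162, 0.987, 0.001], [-0.003, 0.001, -1.0]]
ft_force: [-0.9, 2.2, 6.2]
grip_width: 0.131
```

>>> arm_command --commands '[[[10,0,6],[0,0,0],8],[[19,0,14],[0,0,0],8],[[26,0,24],[0,0,0],8],[[30,0,35],[0,0,0],8],[[31,0,47],[0,0,0],8],[[31,0,47],[0,0,0],8],[[31,0,47],[0,0,0],8]]'

```text
t: 4.1
ee_pos: [0.478, 0.066, 0.0823]
tcp_rot: [[-0.987, 0.162, 0.001], [0.162, 0.987, 0.001], [-0.001, 0.001, -1.0]]
ft_force: [5.8, 3.2, -1.3]
grip_width: 0.129
```

Run:
```python
from h import *
f=grab('wrist','w3');grab('side','s3');grab('scene','sc3'); st=monitor.get_state(); print(st['t'],st['ee_pos'],st['grip_width'],st['ft_force'])
b=cv2.imread('pics/s3.png')[100:250,180:330];c=cv2.imread('pics/sc3.png')[150:290,180:320]
cv2.imwrite('pics/m3.png',np.hstack([cv2.resize(b,(400,400)),cv2.resize(c,(400,400))]))
```

```text
4.25 [0.47803093 0.06602292 0.08227922] 0.13235835728595283 [ 6.20135398  3.5696443  -0.446187  ]
```

View pics/m3.png

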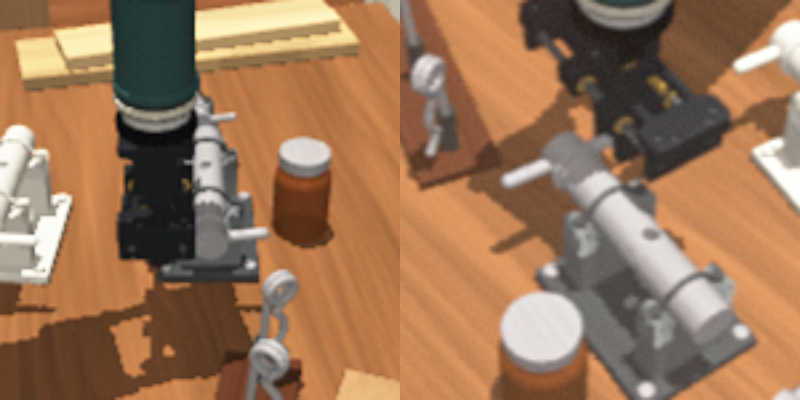

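View pics/w3.png

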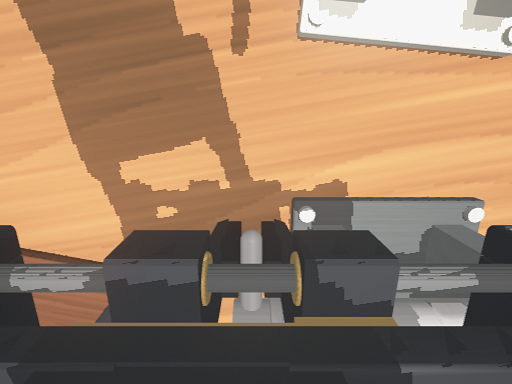

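>>> arm_command --commands '[[[0,0,-3],[0,0,0],8],[[0,0,-3],[0,0,0],8],[[0,0,-3],[0,0,0],8]]'

```text
t: 4.62
ee_pos: [0.4776, 0.0661, 0.0853]
tcp_rot: [[-0.987, 0.162, -0.0], [0.162, 0.987, 0.001], [0.0, 0.001, -1.0]]
ft_force: [3.5, 3.6, 0.6]
grip_width: 0.132
```

>>> arm_command --commands '[[[0,0,0],[0,0,0],34],[[0,0,0],[0,0,0],34],[[0,0,-60],[0,0,0],34],[[0,0,-120],[0,0,0],34],[[0,0,-140],[0,0,0],34],[[0,0,-140],[0,0,0],34]]'

```text
t: 5.38
ee_pos: [0.4783, 0.0654, 0.2275]
tcp_rot: [[-0.987, 0.162, 0.003], [0.162, 0.987, -0.0], [-0.003, 0.0, -1.0]]
ft_force: [-0.8, -0.5, 0.3]
grip_width: 0.385
```

>>> arm_command --commands '[[[-13,55,0],[0,0,0],40],[[-13,108,0],[0,0,0],40],[[-13,108,0],[0,0,0],40],[[-13,108,0],[0,0,0],40]]'

```text
t: 5.88
ee_pos: [0.5064, 0.1694, 0.2236]
tcp_rot: [[-0.987, 0.161, -0.004], [0.161, 0.987, -0.002], [0.004, -0.003, -1.0]]
ft_force: [0.3, -0.2, 0.4]
grip_width: 0.455
```

Run:
```python
from h import *
f=grab('wrist','w4');grab('side','s4');grab('scene','sc4'); st=monitor.get_state(); print(st['t'],st['ee_pos'],st['dq'].round(3))
b=cv2.imread('pics/s4.png')[100:250,180:330];c=cv2.imread('pics/sc4.png')[150:290,180:320]
cv2.imwrite('pics/m4.png',np.hstack([cv2.resize(b,(400,400)),cv2.resize(c,(400,400))]))
```

```text
6.025 [0.50724198 0.16877369 0.22507295] [-0.004 -0.008 -0.009  0.003 -0.002  0.001]
```

View pics/w4.png

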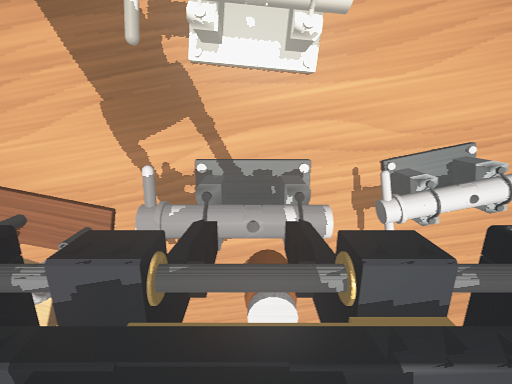

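View pics/m4.png

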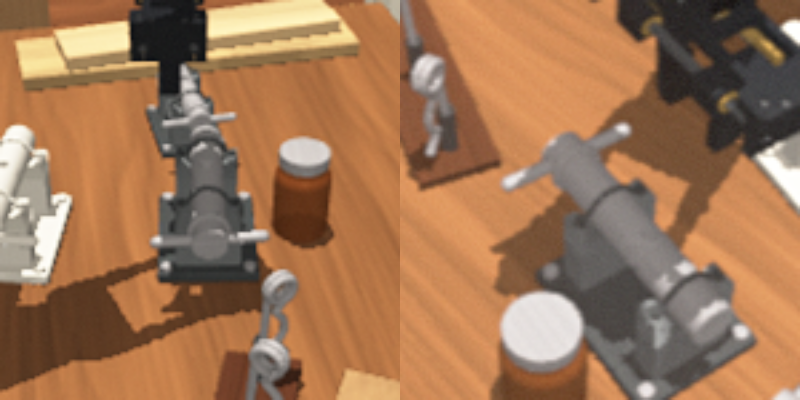

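Run:
```python
from h import *
def cen(t,u,v,r=12):
    f=load(t); g=cv2.cvtColor(f['image'],cv2.COLOR_RGB2GRAY).astype(float)[v-r:v+r+1,u-r:u+r+1]
    med=np.median(g); 
    th=(g.min()+med)/2; m=(g<th).astype(np.uint8); n,l,s,c=cv2.connectedComponentsWithStats(m)
    j=min(range(1,n),key=lambda j:np.hypot(*(c[j]-r))-0.0*s[j,4]); print(t,s[j],c[j]+[u-r,v-r],med,g.min())
    p=c[j]+[u-r,v-r]; q=onplane(f,*p,.103); print('   hole mouth @z=.103',q.round(4)); return q
cen('w4',253,226); cen('sc3',268,232,9)
# bar levelness from sc4, s4, w4
y=np.array([.160,.987]);y/=np.linalg.norm(y)
for t in ('w4','sc4','s4'):
    f=load(t); C=cloud(f).reshape(-1,3); c=f['image'].reshape(-1,3).astype(int)
    q=C[(np.hypot(C[:,0]-.545,C[:,1]-.165)<.16)&((c.max(1)-c.min(1))<40)]
    d=q[:,:2]-[.545,.165]; s=d@y; x=d@[y[1],-y[0]]
    for sg in(1,-1):
        b=(s>-.122)&(s<-.09)&(x*sg>.026)&(np.abs(x)<.066)&(np.abs(q[:,2]-.085)<.02)
        if b.sum()>4: print(t,sg,b.sum(),'x',np.median(x[b]),'z90',np.percentile(q[b][:,2],85),'s',np.median(s[b]))
```

```text
w4 [9 7 6 2 9] [252.33333333 221.33333333] 157.0 81.0
   hole mouth @z=.103 [0.5388 0.1651 0.103 ]
sc3 [7 8 4 3 9] [267.55555556 231.66666667] 199.0 95.0
   hole mouth @z=.103 [0.5418 0.1679 0.103 ]
w4 -1 372 x -0.042441542923524395 z90 0.08765296921640729 s -0.1066325262138908
sc4 1 62 x 0.0418664164475514 z90 0.09289144762451873 s -0.10398573388902894
sc4 -1 68 x -0.04231178324499699 z90 0.08807302858336781 s -0.10373047213980147
s4 1 52 x 0.04141688646975421 z90 0.09448555557311868 s -0.11010036734606682
s4 -1 52 x -0.04314631136898884 z90 0.08947907961153112 s -0.11008015643187395
```

The hole is up: the bar is level to about 0.06 rad, with the hole mouth at wrist (253,226). Next I'll look at the clip from above.

>>> arm_command --commands '[[[-129,-211,-25],[0,0,0],40],[[-129,-211,-25],[0,0,0],40],[[-129,-211,-25],[0,0,0],40],[[-129,-211,-25],[0,0,0],40],[[-129,-211,-25],[0,0,0],40],[[-129,-211,-25],[0,0,0],40],[[-129,-211,-25],[0,0,0],40]]'

```text
t: 6.9
ee_pos: [0.6003, -0.0581, 0.2507]
tcp_rot: [[-0.987, 0.161, -0.001], [0.161, 0.987, 0.0], [0.001, 0.0, -1.0]]
ft_force: [-0.4, 0.6, -0.7]
grip_width: 0.456
```

Run:
```python
from h import *
f=grab('wrist','w5'); st=monitor.get_state(); print(st['t'],st['ee_pos'],st['dq'].round(3))
C=cloud(f); c=f['image'].astype(int); sat=c.max(2)-c.min(2)
m=(np.hypot(C[...,0]-.567,C[...,1]+.06)<.04)&(C[...,2]>.09)&(C[...,2]<.15)
v,u=np.where(m); print(len(u),u.min(),u.max(),v.min(),v.max())
p=C[m]; print(p.mean(0),p.max(0),p.min(0)); print(cv2.minAreaRect((p[:,:2]*1000).astype(np.float32)), cv2.fitLine(p[:,:2].astype(np.float32),cv2.DIST_L2,0,.01,.01).ravel())
im=cv2.imread('pics/w5.png'); cu,cv_=int(u.mean()),int(v.mean())
cv2.imwrite('pics/c5.png',cv2.resize(im[max(0,cv_-75):cv_+75,max(0,cu-100):cu+100],None,fx=4,fy=4,interpolation=cv2.INTER_CUBIC))
```

```text
6.95 [ 0.60043321 -0.05787124  0.25079875] [ 0.007  0.001 -0.003 -0.003  0.001 -0.001]
552 228 254 138 172
[ 0.56719756 -0.06247226  0.12574832] [ 0.58449687 -0.05166317  0.13286793] [ 0.55228873 -0.07360343  0.09103723]
((568.4976806640625, -62.751197814941406), (33.271080017089844, 14.958283424377441), 18.740732192993164) [ 0.9426963   0.33365205  0.56719756 -0.06247226]
```

View pics/c5.png

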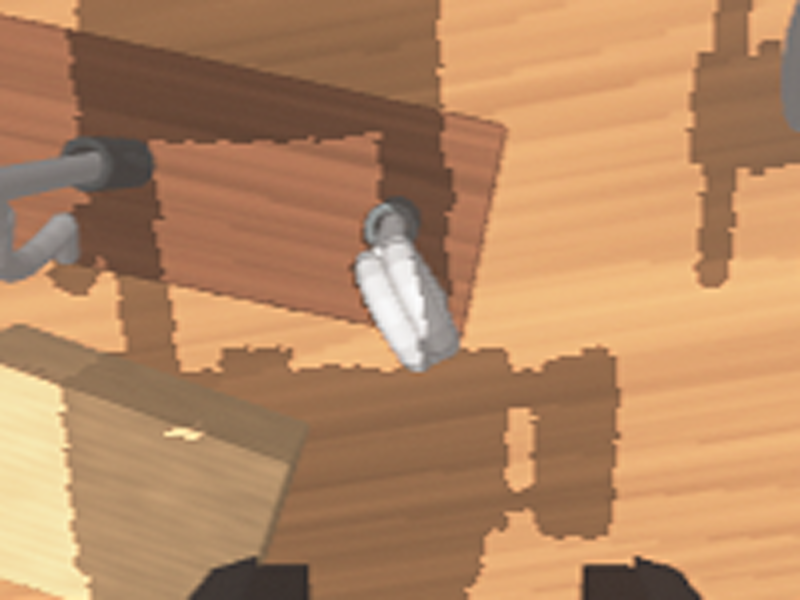

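View pics/w5.png

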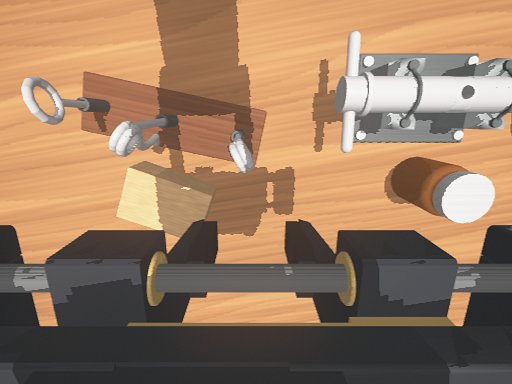

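>>> arm_command --commands '[[[31,-10,20],[0,0,-10],40],[[31,-10,40],[0,0,-20],40],[[31,-10,70],[0,0,-28],40],[[31,-10,70],[0,0,-28],40],[[31,-10,70],[0,0,-28],40]]' --grip_force 25

```text
t: 7.58
ee_pos: [0.5693, -0.0632, 0.182]
tcp_rot: [[-0.948, -0.32, 0.001], [-0.32, 0.948, -0.0], [-0.001, -0.0, -1.0]]
ft_force: [-0.1, -0.0, -0.3]
grip_width: 0.453
```

Run:
```python
from h import *
f=grab('wrist','w6');grab('side','s6');grab('scene','sc6'); st=monitor.get_state(); print(st['t'],st['ee_pos'],st['joints'].round(2)); print(st['tcp_rot'].round(3))
T=st['tcp_rot']; print('coil in tool',T.T@(np.array([.5685,-.0628,.117])-st['ee_pos']))
b=cv2.imread('pics/s6.png')[180:330,200:350];c=cv2.imread('pics/sc6.png')[90:230,110:250]
w=cv2.imread('pics/w6.png'); cv2.imwrite('pics/m6.png',np.hstack([cv2.resize(b,(400,400)),cv2.resize(c,(400,400))]))
```

```text
7.725 [ 0.57000684 -0.06372881  0.18271338] [-0.15  0.13  1.91  0.    1.1  -2.05]
[[-0.947 -0.32   0.003]
 [-0.32   0.947 -0.   ]
 [-0.002 -0.001 -1.   ]]
coil in tool [0.00128741 0.00144348 0.06570875]
```

View pics/w6.png

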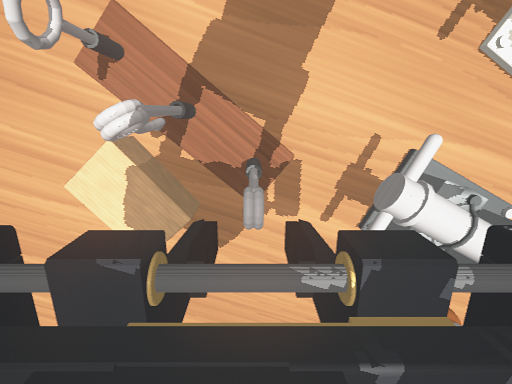

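View pics/m6.png

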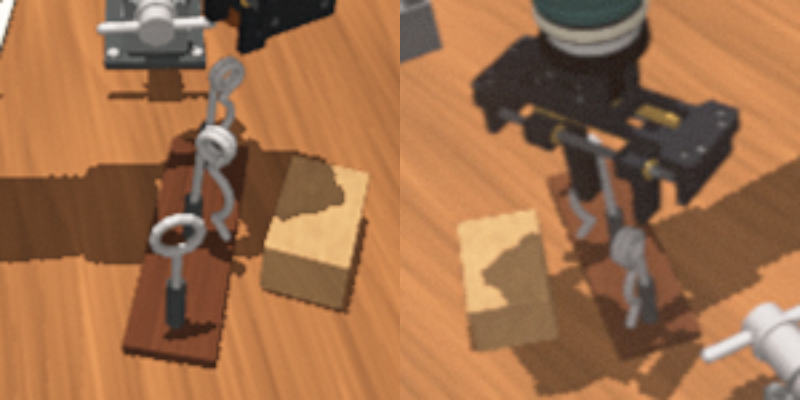

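>>> arm_command --commands '[[[1,1.5,40],[0,0,0],40],[[1,1.5,65],[0,0,0],40],[[1,1.5,65],[0,0,0],40],[[1,1.5,65],[0,0,0],10],[[1,1.5,65],[0,0,0],10],[[1,1.5,65],[0,0,0],10],[[1,1.5,65],[0,0,0],10],[[1,1.5,65],[0,0,0],10]]' --grip_force 35

```text
t: 8.72
ee_pos: [0.5685, -0.0627, 0.1173]
tcp_rot: [[-0.947, -0.321, 0.002], [-0.321, 0.947, -0.0], [-0.002, -0.001, -1.0]]
ft_force: [0.5, 1.3, 5.8]
grip_width: 0.167
```

>>> arm_command --commands '[[[0,0,-20],[0,0,0],10],[[0,0,-45],[0,0,0],10],[[0,0,-75],[0,0,0],10],[[0,0,-110],[0,0,0],10],[[0,0,-143],[0,0,0],10],[[0,0,-143],[0,0,0],10],[[0,0,-143],[0,0,0],10]]'

```text
t: 9.6
ee_pos: [0.5667, -0.0628, 0.2581]
tcp_rot: [[-0.947, -0.321, -0.002], [-0.321, 0.947, 0.0], [0.001, 0.001, -1.0]]
ft_force: [-0.5, 0.4, -1.1]
grip_width: 0.167
```

Run:
```python
from h import *
f=grab('wrist','w7');grab('side','s7');grab('scene','sc7'); st=monitor.get_state(); print(st['t'],st['ee_pos'],st['grip_width'],st['ft_force'])
b=cv2.imread('pics/s7.png')[130:330,180:380];c=cv2.imread('pics/sc7.png')[50:230,90:270]
cv2.imwrite('pics/m7.png',np.hstack([cv2.resize(b,(400,400)),cv2.resize(c,(400,400))]))
```

```text
9.75 [ 0.56627161 -0.06265803  0.25683068] 0.16805363553820418 [ 0.00653083 -0.60122929 -0.34440628]
```

View pics/w7.png

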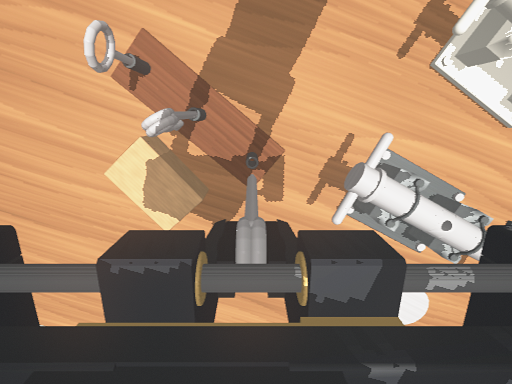

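View pics/m7.png

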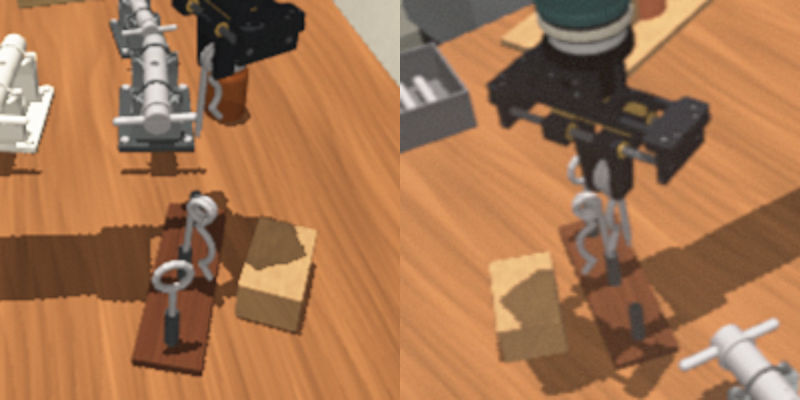

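Run:
```python
from h import *
f=load('w7'); st=monitor.get_state(); T=st['tcp_rot'];p=st['ee_pos']
for q in [(12,0,105),(12,0,100),(12,0,60),(0,0,0)]: print(q,proj(f,p+T@(np.array(q)/1000)).round(1))
def hole(t,u,v,r=9):
    f=load(t); g=cv2.cvtColor(f['image'],cv2.COLOR_RGB2GRAY).astype(float)[v-r:v+r+1,u-r:u+r+1]
    w=np.clip(np.median(g)*.8-g,0,None); n,l,s,c=cv2.connectedComponentsWithStats((w>0).astype(np.uint8)); j=l[r,r]
    P=c[j]+[u-r,v-r]; print(t,s[j],P,onplane(f,*P,.103).round(4))
hole('w5',469,92);hole('w7',446,226);hole('w4',253,226);hole('sc4',267,231);hole('sc3',267,231)
im=cv2.imread('pics/w7.png'); cv2.imwrite('pics/c7.png',np.hstack([cv2.resize(im[150:270,200:300],(400,480),interpolation=2),cv2.resize(im[200:250,425:467],(400,480),interpolation=2)]))
```

```text
(12, 0, 105) [[252.3 180. ]]
(12, 0, 100) [[252.3 181.3]]
(12, 0, 60) [[252.5 194. ]]
(0, 0, 0) [[252.9 247.5]]
w5 [  2   2  13  14 139] [467.61151079  91.65467626] [0.5445 0.1636 0.103 ]
w7 [ 4  3 11 11 90] [446.23333333 225.57777778] [0.5445 0.1633 0.103 ]
w4 [ 3  3 12 12 87] [252.06896552 225.51724138] [0.5432 0.1642 0.103 ]
sc4 [  0   0  19  19 340] [266.61470588 231.08529412] [0.5421 0.1655 0.103 ]
sc3 [ 7  8  6  4 17] [267.64705882 231.47058824] [0.5413 0.1677 0.103 ]
```

View pics/c7.png

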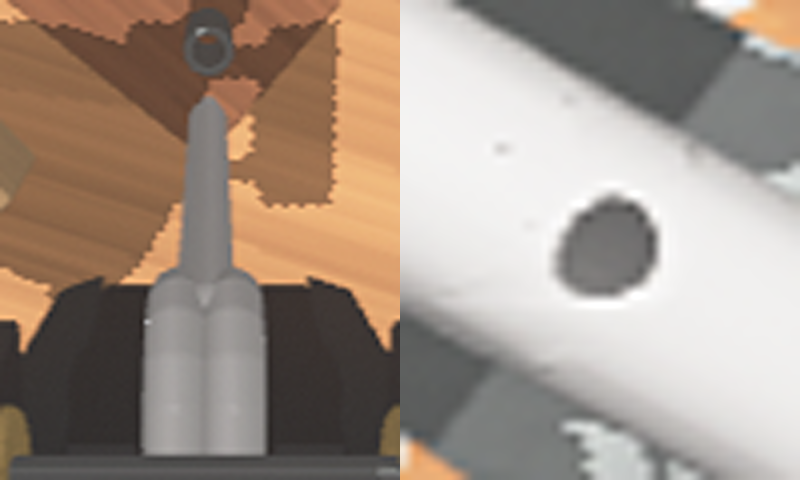

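>>> arm_command --commands '[[[-20,50,5],[0,0,9],10],[[-40,105,10],[0,0,18],10],[[-55,160,16],[0,0,28],10],[[-63,215,22],[0,0,28],10],[[-63,215,22],[0,0,28],10],[[-63,215,22],[0,0,28],10]]'

```text
t: 10.5
ee_pos: [0.5577, 0.1609, 0.2358]
tcp_rot: [[-0.987, 0.16, -0.002], [0.16, 0.987, -0.001], [0.002, -0.001, -1.0]]
ft_force: [0.4, -0.1, -0.4]
grip_width: 0.17
```

```bash
cat > look.py <<'E'
from h import *; import sys
t=sys.argv[1]
f=grab('wrist','w'+t);grab('side','s'+t);grab('scene','sc'+t); st=monitor.get_state(); print(st['t'],st['ee_pos'],st['grip_width'],st['ft_force'].round(1)); print(st['tcp_rot'].round(3))
w=cv2.imread(f'pics/w{t}.png')[150:280,190:320];b=cv2.imread(f'pics/s{t}.png')[110:230,190:310];c=cv2.imread(f'pics/sc{t}.png')[140:300,190:350]
cv2.imwrite(f'pics/m{t}.png',np.hstack([cv2.resize(i,(266,400),interpolation=2) if 0 else cv2.resize(i,(266,266),interpolation=2) for i in(w,b,c)]))
cv2.imwrite(f'pics/v{t}.png',cv2.resize(w,(600,600),interpolation=2))
E
python3 look.py 8
```

```text
10.65 [0.55846341 0.15976047 0.23681892] 0.16718728015239387 [-0.6  0.2 -1. ]
[[-0.987  0.163 -0.   ]
 [ 0.163  0.987 -0.   ]
 [ 0.    -0.    -1.   ]]
```

View pics/m8.png

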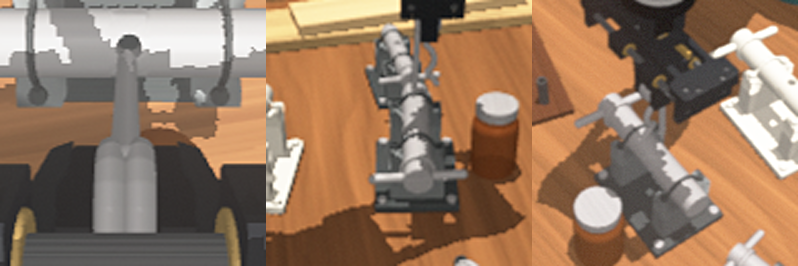

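View pics/v8.png

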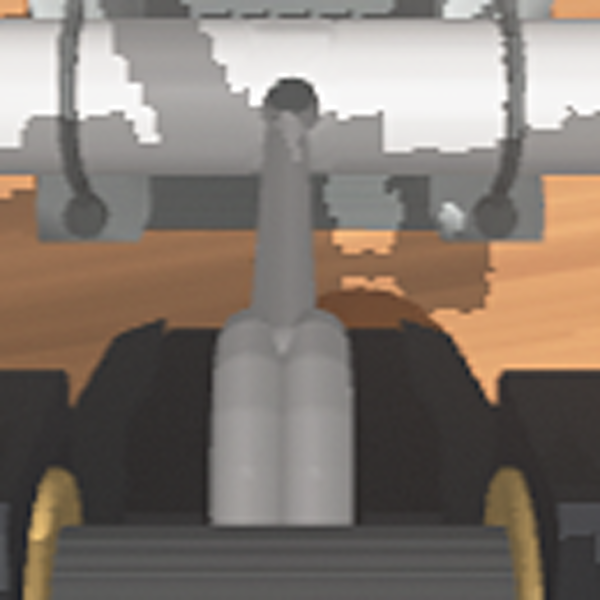

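Run:
```python
from h import *
f=load('w8'); st=monitor.get_state(); T=st['tcp_rot'];p=st['ee_pos']
print('tip pred',proj(f,p+T@np.array([.012,0,.105])), 'edge',proj(f,p+T@np.array([.0145,0,.104])))
print('hole pred',proj(f,np.array([.5445,.1635,.103])),'top edge',proj(f,np.array([.5445,.1635,.103])+T@[.0065,0,0]),'R edge',proj(f,np.array([.5445,.1635,.103])+T@[0,.0065,0]))
print('tool delta leg->hole',T.T@(np.array([.5445,.1635,.103])-(p+T@np.array([.012,0,.105])))*1000)
```

```text
tip pred [[250.13116434 182.05253713]] edge [[250.13435267 179.56040114]]
hole pred [[251.74310926 173.01028052]] top edge [[251.77155944 166.53022445]] R edge [[258.29818272 173.03422155]]
tool delta leg->hole [ 2.35125389  1.47702771 28.82199078]
```

Run:
```python
from h import *
f=grab('wrist','w9'); st=monitor.get_state(); T=st['tcp_rot'];p=st['ee_pos']; print(p,st['dq'].round(4))
print('hole pred',proj(f,np.array([.5445,.1635,.103])),'tip',proj(f,p+T@np.array([.012,0,.105])))
im=cv2.imread('pics/w9.png'); cv2.imwrite('pics/v9.png',cv2.resize(im[155:215,222:282],(600,600),interpolation=1))
d=f['depth']; print((d[168:200:2,250:258:2]*1000).astype(int))
for r in range(164,200,3):
    C=cloud(f)[r,253]; print(r,C.round(4))
S=grab('side','s9');c=cv2.imread('pics/s9.png');cv2.imwrite('pics/vs9.png',cv2.resize(c[110:190,215:295],(560,560),interpolation=2))
S=grab('scene','sc9');c=cv2.imread('pics/sc9.png');cv2.imwrite('pics/vc9.png',cv2.resize(c[180:260,220:300],(560,560),interpolation=2))
```

```text
[0.55855303 0.15971453 0.23697512] [-0.0012 -0.0039 -0.0024  0.0024 -0.002   0.0033]
hole pred [[252.54843842 171.68519943]] tip [[251.06240692 180.77197985]]
[[355 357 356 356]
 [357 357 356 357]
 [358 356 356 357]
 [287 235 292 287]
 [222 223 225 273]
 [217 215 218 267]
 [211 209 212 269]
 [203 205 207 271]
 [199 199 201 210]
 [195 194 197 202]
 [189 190 191 198]
 [185 186 187 192]
 [181 180 182 187]
 [177 177 179 184]
 [172 172 175 178]
 [169 168 171 174]]
164 [0.5376 0.1651 0.0993]
167 [0.5563 0.1627 0.0116]
170 [0.5602 0.162  0.0124]
173 [0.5644 0.1614 0.0113]
176 [0.5401 0.1644 0.144 ]
179 [0.5404 0.1643 0.1541]
182 [0.5404 0.1642 0.1643]
185 [0.5413 0.164  0.1702]
188 [0.5414 0.1639 0.1787]
191 [0.5417 0.1638 0.1857]
194 [0.5416 0.1638 0.1933]
197 [0.5424 0.1636 0.1977]
```

View pics/v9.png

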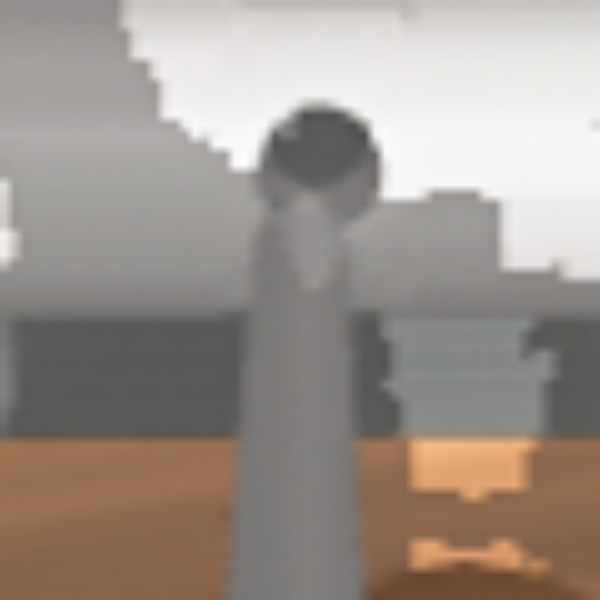

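View pics/vc9.png

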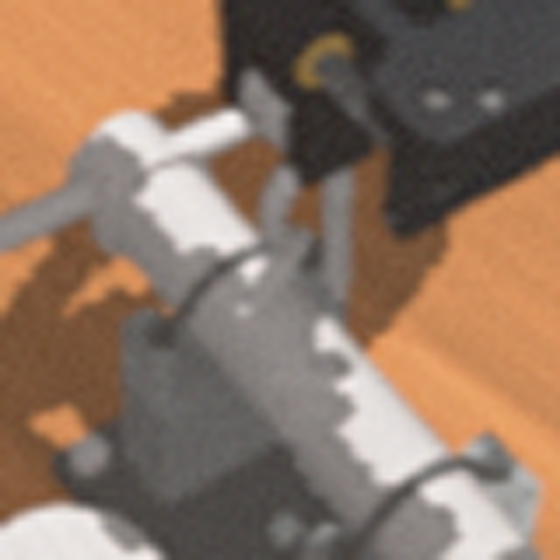

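View pics/vs9.png

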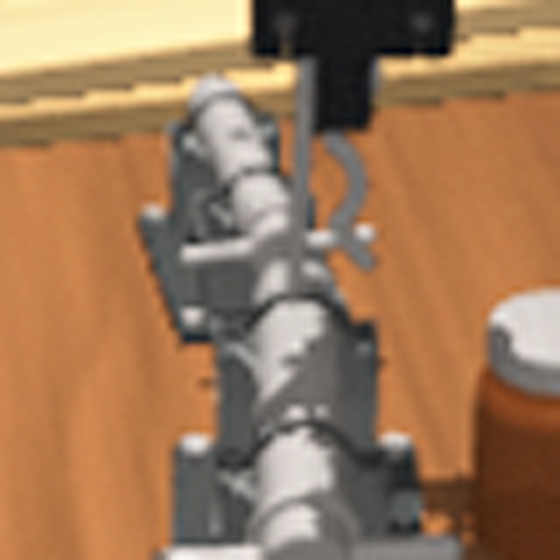

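Run:
```python
from h import *
f=load('w9'); st=monitor.get_state(); T=st['tcp_rot']; sx=-T[:,0]; sx[2]=0; sy=T[:,1]
for a in(0,-.06,.06):
    h=np.array([.5445,.1635,.085])+0*sx
    hz=np.sin(a)*sx+np.cos(a)*np.array([0,0,1]); hx=np.cos(a)*sx-np.sin(a)*np.array([0,0,1])
    h=np.array([.5445,.1635,.103])-.018*hz
    print(a,'up mouth edges',proj(f,np.array([h+.018*hz-.0065*hx,h+.018*hz+.0065*hx]))[:,1],'low',proj(f,np.array([h-.018*hz-.0065*hx,h-.018*hz+.0065*hx]))[:,1])
C=cloud(f)
P=[]
for r in range(178,225):
    row=C[r,240:268]; d=f['depth'][r,240:268]; m=(d>0)&(row[:,2]>.14)&(row[:,2]<.22)&(np.abs(row[:,1]-.164)<.006)
    if m.sum()>3:
        q=row[m]; d2=q-[.5445,.1635,0]; x=d2@sx; y=d2@sy
        P.append((q[:,2].mean(),np.percentile(x,15),y.mean(),m.sum()))
P=np.array(P); 
for p in P[::4]: print((p*1000).round(1))
k=P[:,0]<.2; print('x slope',np.polyfit(P[k,0],P[k,1],1),'y slope',np.polyfit(P[k,0],P[k,2],1), )
```

```text
0 up mouth edges [165.21280204 178.07427525] low [159.67517802 171.11494119]
-0.06 up mouth edges [165.15672407 178.14813872] low [161.55733399 173.05965855]
0.06 up mouth edges [165.29251966 177.97780643] low [157.81957741 169.16953376]
[ 1.497e+02 -4.700e+00 -1.500e+00  9.000e+03]
[ 1.627e+02 -4.200e+00 -1.900e+00  8.000e+03]
[ 1.714e+02 -3.500e+00 -1.500e+00  1.100e+04]
[ 1.816e+02 -3.100e+00 -1.500e+00  1.100e+04]
[ 1.908e+02 -2.800e+00 -1.500e+00  1.100e+04]
[ 1.993e+02 -2.400e+00 -1.500e+00  1.100e+04]
[ 2.065e+02 -2.200e+00 -1.800e+00  1.200e+04]
[ 2.133e+02 -2.000e+00 -1.500e+00  1.300e+04]
[ 2.182e+02 -9.000e-01 -1.100e+00  8.000e+03]
x slope [ 0.04041035 -0.01051386] y slope [-0.00076839 -0.00134196]
```

>>> arm_command --commands '[[[10,1.2,0],[0,-5.7,0],10],[[10,1.2,10],[0,-5.7,0],10],[[10,1.2,18],[0,-5.7,0],10],[[10,1.2,18],[0,-5.7,0],10],[[10,1.2,18],[0,-5.7,0],10]]'

```text
t: 11.42
ee_pos: [0.5491, 0.1637, 0.2189]
tcp_rot: [[-0.982, 0.162, 0.097], [0.161, 0.987, -0.016], [-0.099, -0.0, -0.995]]
ft_force: [0.4, -0.0, -1.0]
grip_width: 0.166
```

```bash
cat > look2.py <<'E'
from h import *; import sys
t=sys.argv[1]
f=grab('wrist','w'+t); st=monitor.get_state(); T=st['tcp_rot'];p=st['ee_pos']; print(st['t'],p,st['dq'].round(4)); print(T.round(3))
print('hole pred',proj(f,np.array([.5445,.1635,.103])))
im=cv2.imread(f'pics/w{t}.png'); cv2.imwrite(f'pics/v{t}.png',cv2.resize(im[155:215,222:282],(600,600),interpolation=1))
C=cloud(f); sx=np.array([.987,-.161,0]); sy=np.array([.161,.987,0]); P=[]
for r in range(165,225):
    row=C[r,236:272]; m=(row[:,2]>.12)&(row[:,2]<.22)&(np.hypot(row[:,0]-.544,row[:,1]-.164)<.012)
    if m.sum()>3:
        q=row[m]; d2=q-[.5445,.1635,0]; x=d2@sx; y=d2@sy
        P.append((q[:,2].mean(),np.percentile(x,15),(y.min()+y.max())/2,np.ptp(y)))
P=np.array(P)
for a in P[::4]: print((a*1000).round(1))
k=P[:,0]<.185; print('x slope',np.polyfit(P[k,0],P[k,1],1),'y slope',np.polyfit(P[k,0],P[k,2],1))
for n,a in(('side','s'),('scene','sc')):
    grab(n,a+t)
c=cv2.imread(f'pics/s{t}.png');d=cv2.imread(f'pics/sc{t}.png')
cv2.imwrite(f'pics/m{t}.png',np.hstack([cv2.resize(c[120:180,225:285],(400,400),interpolation=2),cv2.resize(d[190:250,235:295],(400,400),interpolation=2)]))
E
python3 look2.py 10
```

```text
11.475 [0.54916431 0.16377466 0.21910768] [ 0.002  -0.0036 -0.0023 -0.0007  0.0003  0.001 ]
[[-0.982  0.162  0.098]
 [ 0.161  0.987 -0.016]
 [-0.099  0.    -0.995]]
hole pred [[250.05006929 174.14094239]]
[124.7  -5.6   0.9   5.1]
[136.4  -6.3   0.9   6.5]
[147.3  -7.    1.3   7. ]
[157.5  -7.7   0.9   7.4]
[167.2  -8.2   0.9   7.1]
[175.8  -8.5   0.9   6.7]
[182.8  -8.9   0.5   7.2]
[190.1  -9.3   0.9   7.5]
[197.   -9.8   0.9   7.2]
[202.7  -9.9   0.6   7.5]
[208.9 -10.4   0.6   7.2]
[215.6 -11.3   0.6  13.2]
[214.7 -10.6   2.3  20. ]
x slope [-0.0578848  0.0015297] y slope [-0.00508502  0.00171672]
```

View pics/v10.png

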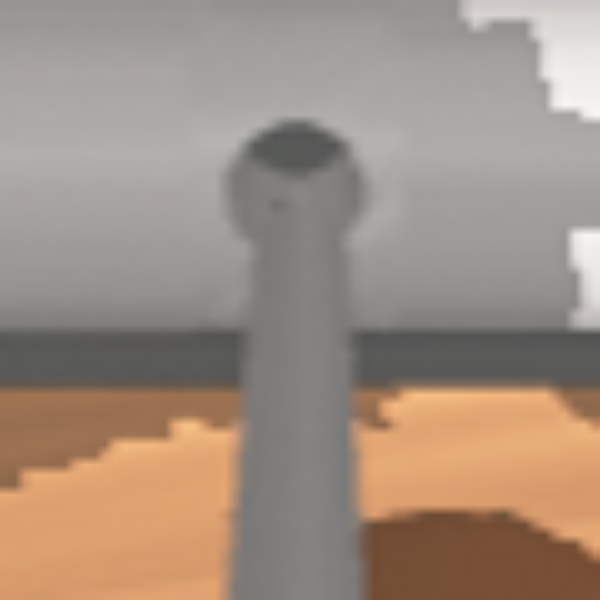

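View pics/m10.png

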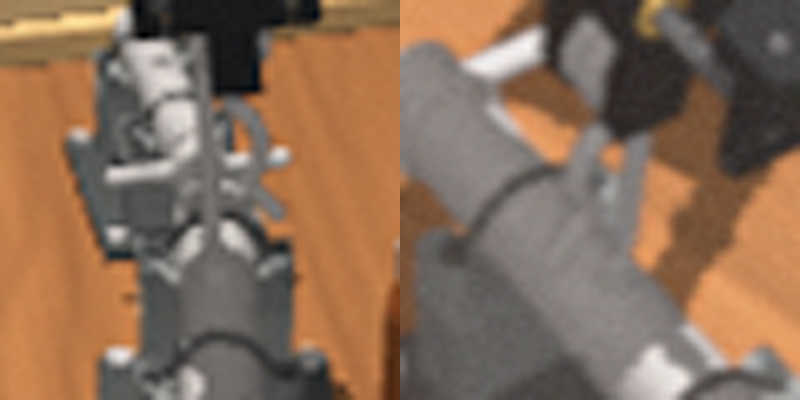

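>>> arm_command --commands '[[[0.5,0,8],[0,0,0],10],[[1,0,16],[0,0,0],10],[[1,0,25],[0,0,0],10],[[1,0,25],[0,0,0],10]]'

```text
t: 12.08
ee_pos: [0.5492, 0.1634, 0.1925]
tcp_rot: [[-0.982, 0.162, 0.095], [0.161, 0.987, -0.017], [-0.097, -0.001, -0.995]]
ft_force: [0.2, -0.1, -1.9]
grip_width: 0.169
```

```bash
python3 look2.py 11
```

```text
12.125 [0.54956826 0.16351141 0.19322064] [ 0.0004 -0.0078 -0.0163  0.0009  0.0013 -0.0008]
[[-0.982  0.162  0.097]
 [ 0.161  0.987 -0.016]
 [-0.098 -0.001 -0.995]]
hole pred [[250.42259655 183.73886987]]
[120.9  -7.1   0.9   2.3]
[128.2  -7.5   0.5   7.6]
[138.5  -7.8   0.5   7.1]
[147.3  -8.4   0.5   6.8]
[154.8  -9.    0.2   7.3]
[161.7  -9.3   0.6   7.6]
[169.   -9.7   0.6   7.3]
[174.5  -9.8   0.2   7.6]
[180.9 -10.1   0.3   7.3]
[188.  -11.1   0.3  12.2]
[187.6 -10.5   2.   20.3]
x slope [-0.05429705 -0.00045673] y slope [-0.00417191  0.00109092]
```

View pics/v11.png

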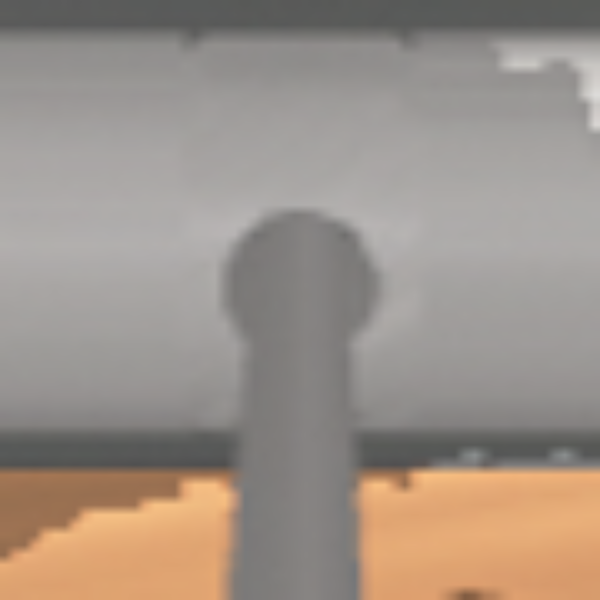

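View pics/m11.png

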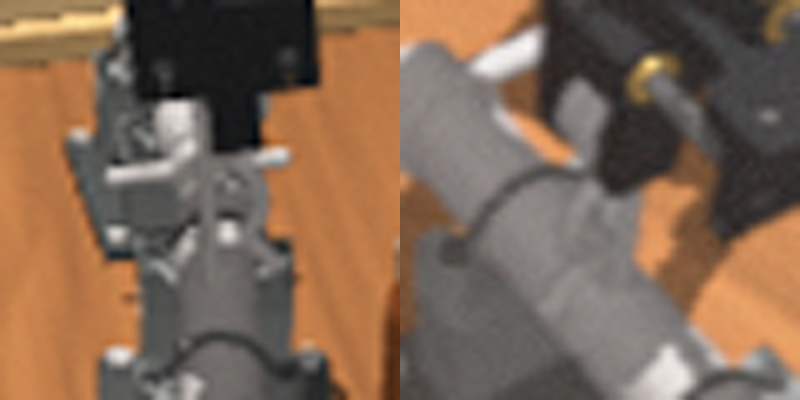

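>>> arm_command --commands '[[[-1.5,0,6],[0,0,0],10],[[-1.2,0,12],[0,0,0],10],[[-1,0,18],[0,0,0],10],[[-0.8,0,24],[0,0,0],10],[[-0.6,0,30],[0,0,0],10]]' --grip_force 45

```text
t: 12.85
ee_pos: [0.555, 0.1632, 0.1653]
tcp_rot: [[-0.982, 0.161, 0.101], [0.161, 0.987, -0.016], [-0.102, 0.001, -0.995]]
ft_force: [-0.6, -0.6, 11.5]
grip_width: 0.16
```

>>> arm_command --commands '[[[0.2,0,6],[0,0,0],10],[[0.4,0,12],[0,0,0],10],[[0.6,0,18],[0,0,0],10]]'

```text
t: 13.22
ee_pos: [0.5556, 0.1628, 0.1467]
tcp_rot: [[-0.982, 0.161, 0.1], [0.161, 0.987, -0.016], [-0.101, 0.0, -0.995]]
ft_force: [1.2, -1.7, 1.6]
grip_width: 0.167
```

```bash
python3 look2.py 12
```

```text
13.275 [0.55514991 0.16263555 0.1452868 ] [-0.0002  0.0086  0.011   0.0016 -0.0084  0.0002]
[[-0.982  0.161  0.099]
 [ 0.161  0.987 -0.016]
 [-0.1   -0.    -0.995]]
hole pred [[249.47835365 197.29170558]]
[121.   -2.8   0.7   4.2]
[126.3  -3.3   1.    7.1]
[132.1  -3.6   0.7   7.4]
[138.7  -3.9   0.7  10.2]
[141.1  -4.6   1.3  18.3]
x slope [-0.06788172  0.00535912] y slope [ 0.01950372 -0.00172414]
```

View pics/m12.png

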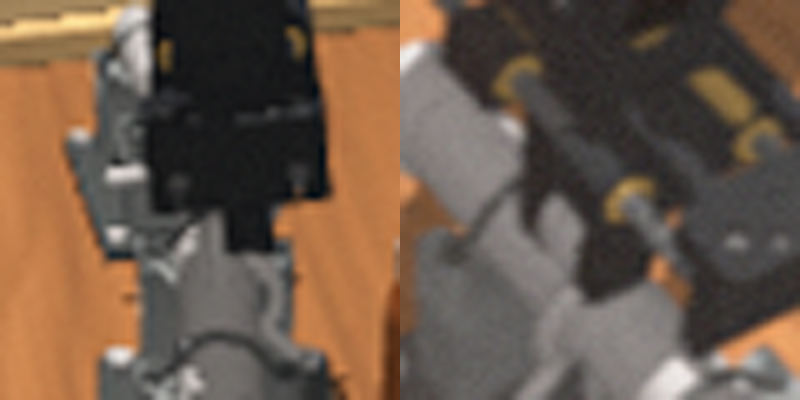

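View pics/w12.png

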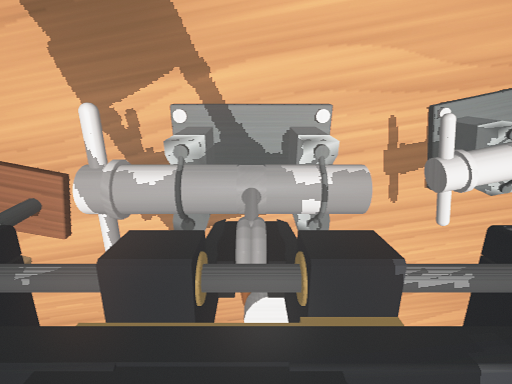

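>>> arm_command --commands '[[[0.1,0,4],[0,0,0],10],[[0.2,0,8],[0,0,0],10],[[0.4,0,11],[0,0,0],10],[[0.4,0,11],[0,0,0],10]]'

```text
t: 13.88
ee_pos: [0.5556, 0.1629, 0.1353]
tcp_rot: [[-0.982, 0.161, 0.099], [0.161, 0.987, -0.016], [-0.1, 0.0, -0.995]]
ft_force: [2.4, -0.1, 0.4]
grip_width: 0.16
```

>>> arm_command --commands '[[[0.1,0,2],[0,0,0],10],[[0.1,0,3],[0,0,0],10],[[0.1,0,3],[0,0,0],10]]'

```text
t: 14.25
ee_pos: [0.5568, 0.163, 0.134]
tcp_rot: [[-0.982, 0.161, 0.101], [0.161, 0.987, -0.015], [-0.102, 0.001, -0.995]]
ft_force: [0.9, -0.8, 8.2]
grip_width: 0.163
```

>>> arm_command --commands '[[[0.1,0,1],[0,0,0],10],[[0,0,0],[0,0,0],30],[[0,0,0],[0,0,0],30],[[0,0,0],[0,0,0],30],[[0,0,-40],[0,0,0],30],[[0,0,-90],[0,0,0],30],[[0,0,-130],[0,0,0],30],[[0,0,-130],[0,0,0],30]]'

```text
t: 15.25
ee_pos: [0.5448, 0.1655, 0.2659]
tcp_rot: [[-0.981, 0.161, 0.105], [0.161, 0.987, -0.014], [-0.106, 0.003, -0.994]]
ft_force: [0.3, -0.2, -0.3]
grip_width: 0.336
```

```bash
python3 look2.py 13 2>&1|tail -12
python3 - <<'E'
from h import *
P=[]
for t in('w13','s13','sc13'):
    f=load(t);C=cloud(f).reshape(-1,3)
    m=(np.hypot(C[:,0]-.556,C[:,1]-.163)<.03)&(C[:,2]>.11)&(C[:,2]<.18); q=C[m]
    if len(q)<5: print(t,len(q)); continue
    print(t,len(q),'ztop',np.percentile(q[:,2],[95,99,100]).round(4),cv2.minAreaRect((q[:,:2]*1000).astype(np.float32)))
E
```

```text
15.3 [0.54352931 0.1651105  0.26313142] [-0.0016  0.0338  0.053  -0.0012 -0.0037  0.0004]
[[-0.982  0.161  0.101]
 [ 0.161  0.987 -0.015]
 [-0.102  0.001 -0.995]]
hole pred [[248.69751619 164.1516566 ]]
[124.1  -2.6   0.9   5.1]
[136.4  -1.9   0.4  13.8]
[141.4   0.7   0.4  13.6]
[143.9   3.8   1.   14.4]
[146.4   7.    0.9  14.4]
[147.5  10.7  -0.    6.7]
x slope [ 0.61544293 -0.08398621] y slope [-0.00027968  0.00074796]
w13 507 ztop [0.1481 0.1485 0.1488] ((557.1898803710938, 162.4014434814453), (14.627790451049805, 31.665332794189453), 81.217529296875)
s13 115 ztop [0.1494 0.1503 0.1504] ((556.0919799804688, 161.99307250976562), (14.48948860168457, 31.125226974487305), 83.18465423583984)
sc13 177 ztop [0.1478 0.1491 0.1505] ((557.2621459960938, 164.86390686035156), (14.887548446655273, 31.85614776611328), 83.3502197265625)
```

View pics/m13.png

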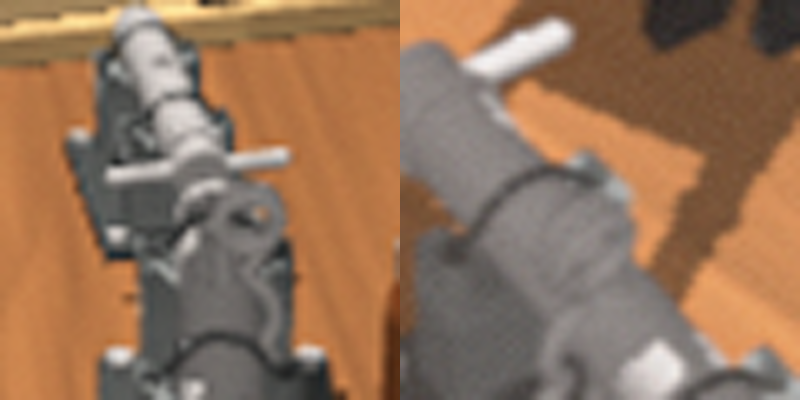

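View pics/w13.png

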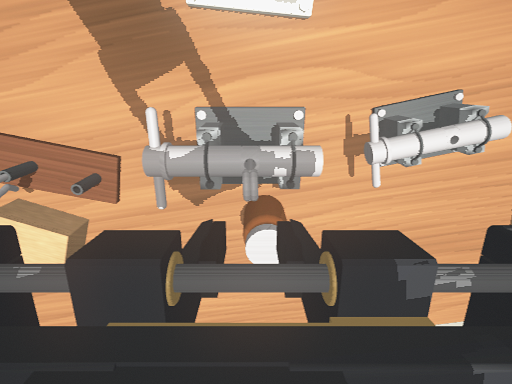

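Run:
```python
from h import *
for n,a in(('side','s14'),('scene','sc14')): grab(n,a)
c=cv2.imread('pics/s14.png');d=cv2.imread('pics/sc14.png')
cv2.imwrite('pics/m14.png',np.hstack([cv2.resize(c[130:190,230:290],(400,400),interpolation=2),cv2.resize(d[200:270,235:305],(400,400),interpolation=2)]))
cv2.imwrite('pics/m14b.png',np.hstack([cv2.resize(c[170:320,230:345],(400,520)),cv2.resize(d[100:300,120:290],(400,520))]))
```

```text
(no output)
```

View pics/m14.png

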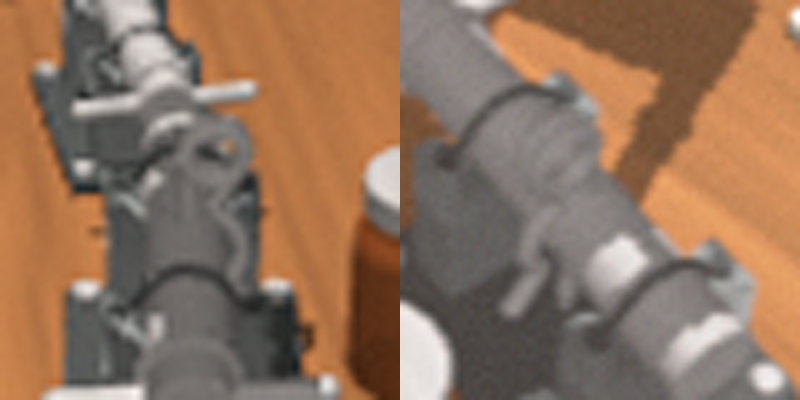

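View pics/m14b.png

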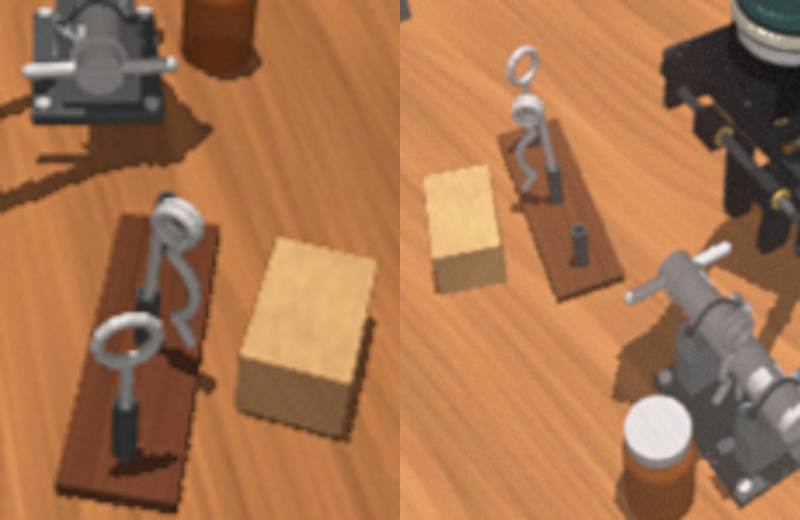

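Run:
```python
from h import *
f=load('sc14');C=cloud(f)
sx=np.array([.987,-.161]);sy=np.array([.161,.987])
for v in range(240,258,2):
    for u in range(250,266,1):
        p=C[v,u]; d=p[:2]-[.5445,.1645]; x,y=d@sx,d@sy
        if abs(y)<.012 and 0.014<x<.05 and p[2]>.035: print(u,v,'x %.1f y %.1f z %.1f'%(x*1e3,y*1e3,p[2]*1e3))
```

```text
256 240 x 25.1 y 1.7 z 94.1
257 240 x 23.2 y 2.5 z 93.4
258 240 x 22.5 y 5.0 z 95.9
259 240 x 20.4 y 5.7 z 95.0
260 240 x 15.4 y 2.6 z 87.4
261 240 x 16.0 y 6.9 z 92.9
262 240 x 14.6 y 8.4 z 93.5
263 240 x 14.1 y 11.1 z 96.3
255 242 x 27.7 y 1.9 z 89.1
256 242 x 25.6 y 2.5 z 88.2
257 242 x 23.8 y 3.6 z 88.0
258 242 x 23.2 y 6.3 z 90.8
260 242 x 16.3 y 4.1 z 82.6
261 242 x 16.3 y 7.6 z 86.8
262 242 x 16.0 y 10.6 z 90.1
255 244 x 27.2 y 1.4 z 80.8
256 244 x 26.9 y 4.5 z 84.2
257 244 x 25.2 y 5.7 z 84.4
258 244 x 23.6 y 7.1 z 84.7
261 244 x 16.2 y 7.8 z 79.5
262 244 x 16.7 y 11.8 z 84.7
256 246 x 27.5 y 5.6 z 78.8
257 246 x 25.4 y 6.4 z 78.0
258 246 x 22.5 y 6.1 z 75.2
259 246 x 19.9 y 6.1 z 73.0
260 246 x 16.4 y 5.0 z 68.8
256 248 x 24.3 y 1.7 z 63.7
257 248 x 22.4 y 2.8 z 63.5
258 248 x 20.7 y 4.0 z 63.6
259 248 x 18.9 y 5.1 z 63.4
254 250 x 27.8 y -0.5 z 56.2
255 250 x 26.9 y 1.8 z 58.4
256 250 x 25.3 y 3.3 z 58.9
257 250 x 24.7 y 6.0 z 61.7
258 250 x 21.4 y 5.3 z 58.1
253 252 x 32.0 y 1.8 z 55.0
254 252 x 30.6 y 3.6 z 56.1
255 252 x 28.4 y 4.2 z 54.9
256 252 x 26.6 y 5.4 z 54.9
252 254 x 35.4 y 3.0 z 51.6
253 254 x 34.0 y 4.7 z 52.6
254 254 x 30.9 y 4.1 z 49.2
255 254 x 29.7 y 6.2 z 50.8
```

```bash
python3 -c "
from h import *
s=monitor.get_state();print(s['t'],s['ft_force'],s['dq'].round(3));print(order.close_job())"
```

```text
15.5 [ 1.45370516 -0.64482813  0.31629493] [-0.001  0.002 -0.002 -0.001  0.002  0.   ]
the job is handed in; nothing more can be done
None
```

I turned the hitch pin by its T-bar until the cross hole faced up, then fitted the small clip from the rack tube nearest the stand. I pushed it in until a stop was felt (about 8 N, after an 11.5 N peak), let go and backed off. The job was handed in at about 15.5 s.

**Last checks that agreed:**
- **Clip height:** the coil top measured about 149–150.5 mm up, against about 152 mm expected when fully home.
- **Bow:** the arm's end lies about 30 mm from the leg line, which matches a closed bow; an open one would sit about 8 mm further out.
- **Other items:** the wide clip, ring pin, carton and jar looked undisturbed in the last pictures.
- **Robot:** clear of everything, with almost no force on the wrist.

**Not perfect:**
- **Roll angle:** the pin is about 0.06 rad short of exactly vertical, inside the 0.15 limit. I tilted the clip by hand to match the hole.
- **Camera agreement:** the three cameras differed by up to about 3 mm across the stand, so I centred the leg in the hole by the wrist picture.

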